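Lock the food processor's lid and hold the pusher ready over the feed tube

TASK

The food processor's feed tube is already loaded with carrots: turn the lid's lock ring by its red tab, clockwise as seen from above, until it stops with the tab at the green mark. Then take the pusher by its red grip, carry it over the things on the worktop without knocking them about, and hold it upright about a centimetre above the mouth of the feed tube, centred and squared with the opening as if about to go in. It must not touch the processor or enter the tube, for that starts the knife: wait there, and finish while still holding it in the air.

Things in the scene. Friction and masses are not known exactly. Their poses are not given: they have to be found in the camera images.
- ring (a joint): angle of the black lock ring (151 mm across, its top 135 mm above the worktop), captive round the lid of the red food processor. 0 rad is fully open; grows clockwise as seen from above to 0.75, where a stop holds it with its tab at the green mark (locked: 0.70 and up). Starts at 0 to 0.3; constant friction 0.12 N m (1.4 N at the tab); stays where it is left
- tab (a point): in the ring's red upright tab, on its middle plane, 12 mm under its top and 88 mm from the ring's axis. The tab is 14 mm thick along the ring, 27 mm long radially, 122 to 158 mm above the worktop, free on both sides; at the two marks a tongue lies under it, 120 mm up. Site axes: x level towards the ring's axis, y along the tab's path towards locked, z up
- ring_axis (a point): point on the lock ring's vertical axis, 138 mm above the worktop, fixed to the processor, which stands fixed on the worktop (base 156 x 164 mm, bowl handle reaching 114 mm to its right). x points to its back, y to its left, z up. The green mark lies 105 mm off towards -x: the locked tab stands on -x of this frame
- tube_mouth (a point): centre of the open top of the feed tube, 174 mm above the worktop, 18 mm behind the ring's axis, fixed to the processor. The opening is 42 mm wide along its x and 58 mm long along its y, z up, with a dark rim 5.5 mm wide; carrot sticks stand in it to 13 mm below the mouth
- pusher_center (a point): centre (half-way up) of the loose pusher: 111 mm tall, about 0.11 kg, standing upright. From below: dark grey block 36 (x) x 52 (y) mm, 70 mm tall, that fits the tube; black flange 50 x 66 mm, 70 to 76 mm up; red grip 22 mm thick along x, 46 mm long along y, 75 to 111 mm up, to pinch across its 22 mm. z up; its y goes with the tube's y, either way round
- pusher_foot (a point): centre of the pusher's underside, 55.5 mm below its centre, axes as the pusher's
- carton: white cardboard carton, 66 x 111 mm, 147 mm tall; origin at the centre of its underside. A bystander
- tin: red food tin, 75 mm in diameter, 110 mm tall; origin at the centre of its underside. A bystander
- sugar: tall sugar jar with a yellow lid, 83 mm in diameter, 185 mm tall; origin at the centre of its underside. A bystander
- spice: spice jar with a red cap, 45 mm in diameter, 106 mm tall; origin at the centre of its underside. A bystander
- salt: salt shaker with a grey cap, 44 mm in diameter, 90 mm tall; origin at the centre of its underside. A bystander
- mug: cream-coloured mug with a handle, 92 x 123 mm over the handle, 95 mm tall; origin at the middle of its underside. A bystander
- tea: red tea box, 63 x 131 mm, 66 mm tall; origin at the centre of its underside. A bystander
There are look-alikes about, which are no part of the job. Of the things that look like the part that bears pusher_center, the largest one is meant.

How it is judged:
By the outcome, as a careful person would: the job done as asked, in the order asked, and still so for the second after the job is handed in, while the arm keeps its last pose, push and grip.
It also fails if it takes over 61 s, if anything falls off the work surface, if the arm or the gripper's body presses on something with over 40 N, if the wrist force passes 120 N, or if a joint passes its speed limit or range.

ROBOT

A 6-joint arm with a two-finger parallel gripper is mounted at the origin on a cart in front of the work surface, level with it; the furniture and walls round the work are solid. World frame = base frame: x ahead of the robot, y to its left, z up, the work surface at z = 0. Lengths are in mm, angles in rad, forces in N, time in s.
With the tool pointing down it reaches from about 350 to 875 mm from the base axis. Payload 4.2 kg.
Tool frame: the origin (TCP) lies on the mounting face of the last link; the fingertips stand 173 mm ahead of it and the grasp point (between the pads) lies 155 mm ahead of it; z points along the fingers, y is the line along which they close (so a half turn about z gives the same grasp; the last joint's range is limited). The gripper opens to 85 mm and grips with 20 to 120 N. Pads are 22 mm wide; open, the fingers measure 114 mm over their backs; the gripper's body (76 mm by 85 mm) begins 54 mm behind the grasp point. The pads swing forward as they close: fully open they stand 13 mm farther back than shut.
Start: joints at [-0.852, 0.385, 0.008, 0, -1.194, -0.259], TCP at [277.367, -560.06, 404.712] pointing down, gripper open.
Joint ranges: [-3.14, 3.14], [-1.21, 2.06], [-1.07, 1.41], [-3.16, 2.05], [-2.99, -0.16], [-3.1, 3.1]. Speed limits (rad/s): [2.79, 2.79, 3.14, 3.14, 3.14, 3.14].

INTERFACE

Orientations are given as a unit quaternion [x, y, z, w].
In Python, from bench import arm gives the robot as it stands.
- The arm moves only by the tool carry_out, never from a script. Its argument "rows" is a list of rows, each a list of 7 numbers: the shift along the tool's x, y, z as a fraction of full scale, then the turn, a rotation vector about the tool's x, y, z as a fraction of full scale, then the opening, from -1 (shut) to 1 (fully open). A call has 1 to 12 rows; each row is the pose to reach, as a shift and turn from the pose commanded when the call began, along the tool's axes at that moment, turning the shorter way round; what a row does not reach only later rows make up. Full scale, the value 1, is 20 cm for a shift and pi rad for a turn. A row lasts 1/8 s, in which the tool goes at most 62.5 mm and 10.7 degrees, less where a joint would pass 70% of its speed; a pose out of reach is approached as far as the arm can. A call with a number of a shift or a turn outside -1 to 1 is refused whole. A call with a gripper value outside its range is refused whole. The fingers move at their own pace and stop on an object; the grip force is fixed at half the most. Time passes only in rows, so rows that repeat a pose let the fingers close. It gives the time, the measured TCP pose, the force, the opening and the grip force at its end, in the units of the state.
- arm.read_state(): the state, without advancing time (a new reading comes with each control period).
- arm.get_image(name): name is "scene" or "side" or "wrist"; returns (picture, depth): 400x640x3 uint8, red, green, blue; 400x640 float32, mm along the optical axis (not along the pixel's ray), 0 where there is no reading.
- arm.calibration(name): a dict with "mtx" (3x3 intrinsics, pixels), "cam_to_world" (4x4, takes a point from camera to world coordinates). Camera axes: x right, y up, looking along -z (the intrinsics and any distortion apply to the point x, -y, -z); pixel columns grow to the right and rows downward; lengths in mm; the calibration is good to about 2 mm. A picture is of the moment at which its call begins: read the wrist's pose just before it. calibration takes no time and is no camera call; for the wrist camera it gives the pose at the moment of the call.
- arm.job_done(): hands the job in; it is judged then, once.
The state is a dict: "clock": time; "joints": joint angles; "joint_vel": joint speeds; "joint_efforts": joint torques, N m; "position": TCP position; "ee_rot": TCP orientation; "contact_force": force on the tool from outside, world axes, zero at the start; "wrist_torque": the same for the moment, N m; "gripper_width": finger opening in mm; "grasp_force": force on a finger pad.
Only numpy, scipy, OpenCV 4.12 (cv2) and the standard library are available. Lean on these libraries where they do the work, as an engineer would, in place of code of your own. Each camera call takes 0.05 s, during which the arm holds its last target. There are 200 camera calls.

## Working session

There is one attempt and no reset: what is moved stays moved. The work goes in short steps, Python scripts to look and compute and a tool call to move; the robot and the scene stay as the last step left them, time stands still between calls to the robot, and variables do not carry over. Pictures are saved under pics/ and viewed, at most 10 in all, crops included, and the job is handed in when it is done.

Besides the shell and the picture viewer there is one more tool, called after ">>>" as name([rows], argument=value, ...), one row to a line, values as JSON. carry_out: Moves the arm, as the interface text tells. Its arguments: {"type":"object","properties":{"rows":{"type":"array"}},"required":["rows"]}

```bash
ls; mkdir -p pics; cat > h.py <<'E'
import numpy as np, cv2
from bench import arm
from scipy.spatial.transform import Rotation as R
def grab(n):
    c=arm.calibration(n); p,d=arm.get_image(n); return p,d,c
def pts(d,c):
    K=np.array(c["mtx"]);T=np.array(c["cam_to_world"])
    v,u=np.mgrid[:d.shape[0],:d.shape[1]]
    P=np.stack([(u-K[0,2])/K[0,0]*d,-(v-K[1,2])/K[1,1]*d,-d],-1)
    return P@T[:3,:3].T+T[:3,3]
def save(n,p): cv2.imwrite("pics/"+n+".png",cv2.cvtColor(p,cv2.COLOR_RGB2BGR))
E
python3 - <<'E'
from h import *
s=arm.read_state();print(s)
for n in("scene","side"):
    p,d,c=grab(n);save(n+"0",p);np.savez("pics/"+n+"0.npz",p=p,d=d,P=pts(d,c));print(n,c)
E
```

```text
pics
{'clock': 0.0, 'joints': array([-8.52387506e-01,  3.85536015e-01,  6.60557043e-03, -5.24869380e-04,
       -1.19398862e+00, -2.58610801e-01]), 'joint_vel': array([ 0.00110027,  0.00036247,  0.00076017, -0.00176844,  0.00120405,
       -0.00046987]), 'joint_efforts': array([ 3.86791298e-04, -3.92290413e+01,  1.88405907e+01,  4.18603331e+00,
       -4.51683954e-03,  1.78569888e-05]), 'position': array([ 277.29606625, -559.8749823 ,  403.62180469]), 'ee_rot': array([-2.27784780e-01,  9.73710895e-01,  1.05169957e-03, -2.82722086e-04]), 'contact_force': array([ 0.81299888, -0.03225267,  0.06282017]), 'wrist_torque': array([ 0.01674017, -0.03179011, -0.00670592]), 'grasp_force': 0.0, 'gripper_width': 85.50544842719849}
scene {'mtx': array([[475.34816533,   0.        , 321.51203844],
       [  0.        , 475.34816533, 194.53837324],
       [  0.        ,   0.        ,   1.        ]]), 'cam_to_world': array([[ 2.04819527e-02,  7.28162738e-01, -6.85098181e-01,
        -4.34157888e+02],
       [-9.99787615e-01,  1.33520854e-02, -1.56986427e-02,
         1.12769915e+02],
       [-2.28367729e-03,  6.85274215e-01,  7.28281563e-01,
         1.19873945e+03],
       [ 0.00000000e+00,  0.00000000e+00,  0.00000000e+00,
         1.00000000e+00]])}
side {'mtx': array([[505.44722728,   0.        , 331.25495667],
       [  0.        , 505.44722728, 201.47287346],
       [  0.        ,   0.        ,   1.        ]]), 'cam_to_world': array([[-8.76716682e-01,  2.89672024e-01, -3.84002576e-01,
         4.28442837e+01],
       [-4.80752577e-01, -5.01727784e-01,  7.19128772e-01,
         1.19406626e+03],
       [ 1.56467255e-02,  8.15082418e-01,  5.79133690e-01,
         9.76134463e+02],
       [ 0.00000000e+00,  0.00000000e+00,  0.00000000e+00,
         1.00000000e+00]])}
```

View pics/scene0.png

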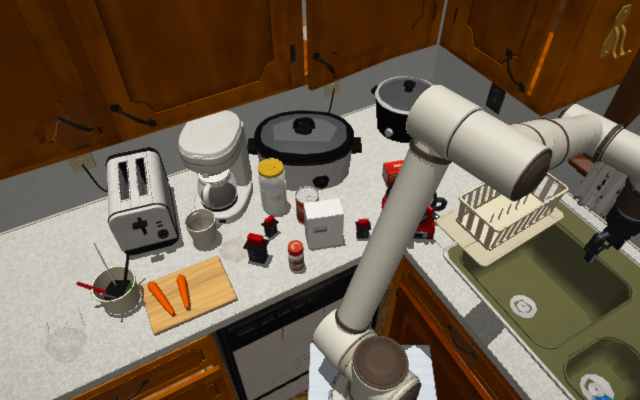

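View pics/side0.png

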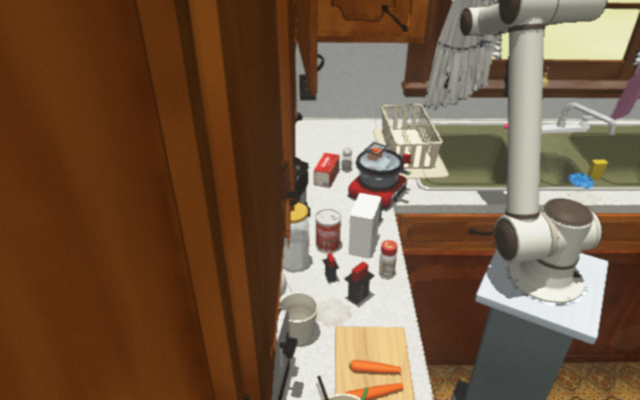

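Scene view: look-alike pushers at (257,248), (270,226) and (363,228); processor partly hidden behind the arm at (410,200). The side view shows the pushers at (359,283) and (331,267), and the processor at (380,175).

```bash
cat > a.py <<'E'
from h import *
for n in("scene","side"):
    z=np.load(f"pics/{n}0.npz");p,d,P=z["p"],z["d"],z["P"]
    h=cv2.cvtColor(p,cv2.COLOR_RGB2HSV)
    m=(((h[...,0]<8)|(h[...,0]>172))&(h[...,1]>150)&(h[...,2]>60)&(d>0)&(P[...,2]>20)&(P[...,2]<260)&(P[...,0]>250)).astype(np.uint8)
    k,l,st,ce=cv2.connectedComponentsWithStats(m)
    for i in range(1,k):
        if st[i,4]<15: continue
        Q=P[l==i];print(n,ce[i].round(),st[i,4],np.percentile(Q,3,0).round(),np.percentile(Q,97,0).round())
s=np.load("pics/scene0.npz")["p"];e=np.load("pics/side0.npz")["p"]
a=cv2.resize(s[190:275,210:380],None,fx=4.7,fy=3.5*1.0,interpolation=2)[:, :800]
a=cv2.resize(s[195:275,220:380],(800,400),interpolation=2)
b=cv2.resize(e[130:310,310:450],None,fx=2.8,fy=2.8,interpolation=2)
save("cropA",a);
save("cropB",cv2.resize(e[135:315,305:445],(467,600),interpolation=2))
E
python3 a.py
```

```text
scene [392. 169.] 210 [ 733. -136.   26.] [797. -81.  70.]
scene [384. 201.] 28 [597. -71.  38.] [644. -61.  68.]
scene [300. 205.] 20 [555. 196.  83.] [569. 213.  99.]
scene [428. 223.] 257 [ 487. -214.   31.] [ 543. -165.  157.]
scene [300. 215.] 35 [555. 195.  23.] [568. 212.  60.]
scene [269. 220.] 58 [503. 286.  62.] [531. 310.  81.]
scene [363. 222.] 62 [506.  -9.  57.] [521.  19.  82.]
scene [255. 239.] 141 [405. 306.  84.] [428. 347. 115.]
scene [295. 248.] 159 [369. 188.  90.] [406. 227. 110.]
scene [ 96. 289.] 80 [251. 730.  52.] [263. 770. 106.]
side [327. 163.] 228 [ 741. -195.   59.] [805. -79.  69.]
side [406. 158.] 40 [ 493. -183.  130.] [ 509. -168.  156.]
side [401. 180.] 21 [ 503. -190.   50.] [ 518. -156.   57.]
side [371. 192.] 329 [ 507. -114.   29.] [645. -55.  58.]
side [328. 228.] 32 [558. 198.  86.] [600. 223.  97.]
side [389. 249.] 110 [373. 196.  91.] [405. 233. 109.]
side [331. 259.] 50 [506. 294.  62.] [527. 315.  80.]
side [359. 269.] 112 [409. 315.  90.] [428. 353. 114.]
```

View pics/cropA.png

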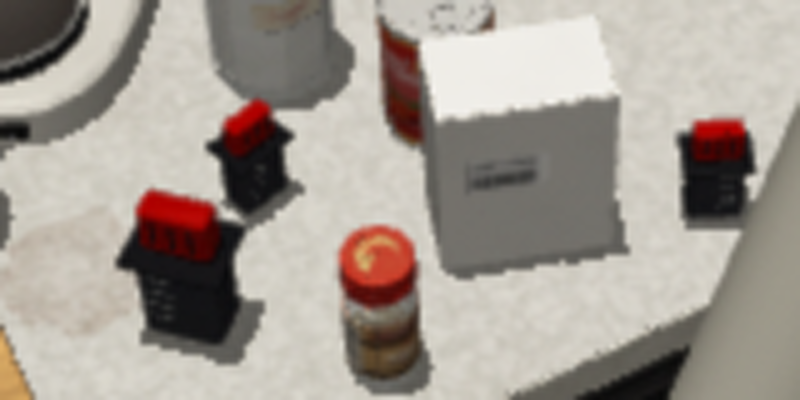

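View pics/cropB.png

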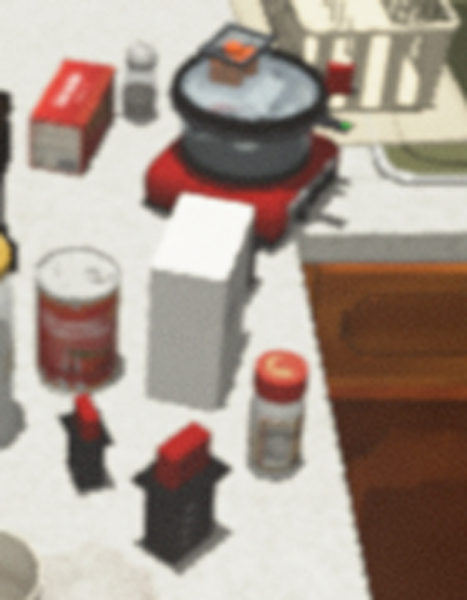

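Large pusher is at scene (255,239)/side (359,269): red grip top at z≈114, largest of the three (others top out at z≈81). The crops confirm it. Now the processor: the tab is at side (406,158), and the green mark at about (408,173).

```bash
cat > b.py <<'E'
from h import *
z=np.load("pics/side0.npz");p,d,P=z["p"],z["d"],z["P"]
h=cv2.cvtColor(p,cv2.COLOR_RGB2HSV)
box=np.zeros(d.shape,bool);box[130:215,340:440]=1
g=box&(h[...,0]>45)&(h[...,0]<85)&(h[...,1]>120)
print("green",P[g].mean(0),g.sum())
r=box&(h[...,2]<70)&(abs(P[...,2]-135)<5)
Q=P[r];A=np.c_[2*Q[:,:2],np.ones(len(Q))]
x=np.linalg.lstsq(A,(Q[:,:2]**2).sum(1),rcond=None)[0];print("ring",x[:2],np.sqrt(x[2]+x[:2]@x[:2]),len(Q))
m=(box&(h[...,2]<90)&(abs(P[...,2]-174)<6));Q=P[m][:,:2].astype(np.float32)
print("mouth",m.sum(),P[m].mean(0),cv2.minAreaRect(Q))
z=np.load("pics/scene0.npz");p,d,P=z["p"],z["d"],z["P"]
for n in("scene","side"):
    z=np.load(f"pics/{n}0.npz");p,d,P=z["p"],z["d"],z["P"]
    h=cv2.cvtColor(p,cv2.COLOR_RGB2HSV);m=(((h[...,0]<8)|(h[...,0]>172))&(h[...,1]>120)&(abs(P[...,2]-110)<5)&(abs(P[...,0]-418)<40)&(abs(P[...,1]-330)<40))
    print(n,m.sum(),P[m].mean(0),cv2.minAreaRect(P[m][:,:2].astype(np.float32)))
    # blocking top heights map
    w=(P[...,0]>300)&(P[...,0]<800)&(abs(P[...,1])<400)&(P[...,2]>60)&(P[...,2]<260)&(d>0)
    for hi in(60,120,160):print(hi,(w&(P[...,2]>hi)).sum())
E
python3 b.py
```

```text
green [ 475.13782144 -131.95563323  121.75467443] 1
ring [ 576.7715306  -134.66204145] 71.63308067612627 126
mouth 18 [ 597.8941045  -114.15539985  171.41976028] ((586.91845703125, -114.78270721435547), (67.13644409179688, 32.18867492675781), 37.135650634765625)
scene 88 [417.76401894 327.58053016 110.46867669] ((418.1648254394531, 327.4749450683594), (44.10279083251953, 21.28396224975586), 78.93985748291016)
60 9466
120 5506
160 3204
side 95 [417.82934512 333.35893109 109.99987192] ((417.7902526855469, 332.1834716796875), (43.25353240966797, 20.086214065551758), 76.71630859375)
60 6883
120 2975
160 749
```

```bash
cat >> h.py <<'E'
def row(pos,yaw=None,ydir=None,tilt=None):
    """shift/turn fractions to bring TCP to pos, pointing down, tool y (mod pi) along heading ydir(rad)"""
    s=arm.read_state();r0=R.from_quat(s["ee_rot"]);p0=s["position"]
    sh=r0.inv().apply(np.array(pos)-p0)/200
    best=None
    for a in((ydir,ydir+np.pi) if ydir is not None else ()):
        y=np.array([np.cos(a),np.sin(a),0]);z=np.array([0,0,-1.]);x=np.cross(y,z)
        rv=(r0.inv()*R.from_matrix(np.c_[x,y,z])).as_rotvec()
        if best is None or np.linalg.norm(rv)<np.linalg.norm(best):best=rv
    rv=np.zeros(3) if best is None else best
    print("row",sh.round(4),(rv/np.pi).round(4),"turn deg",np.degrees(np.linalg.norm(rv)).round(1),"dist",np.linalg.norm(sh*200).round(),"pos",p0.round(1),"ax_x",r0.as_matrix()[:,0].round(3),"ax_y",r0.as_matrix()[:,1].round(3),"F",s["contact_force"].round(1),"j6",s["joints"][5].round(2),"t",s["clock"])
E
python3 - <<'E'
from h import *
c=arm.calibration("wrist");s=arm.read_state()
T=np.array(c["cam_to_world"]);r=R.from_quat(s["ee_rot"])
print(c["mtx"][0],r.inv().apply(T[:3,3]-s["position"]),r.inv().as_matrix()@T[:3,:3])
t=np.arctan2(-41,-74)+np.pi/2
row([500,-150,420],ydir=np.arctan2(-41,-74)-np.pi/2)
E
```

```text
[296.88599187   0.         322.48991885] [66.57943756 -0.72355172 30.74459259] [[-1.40937582e-04  9.63483507e-01  2.67767646e-01]
 [ 9.99999987e-01  1.55816575e-04 -3.43175125e-05]
 [-7.47869947e-05  2.67767638e-01 -9.63483516e-01]]
row [-1.9071  1.343  -0.079 ] [ 0.0006 -0.     -0.0147] turn deg 2.7 dist 467.0 pos [ 277.3 -559.9  403.7] ax_x [-0.896 -0.444  0.   ] ax_y [-0.444  0.896  0.002] F [-0.2 -0.4  0.8] j6 -0.26 t 0.1
```

>>> carry_out([
  [-0.95,0.67,-0.1,0,0,0,1],
  [-0.95,0.67,-0.1,0,0,0,1],
  [-0.95,0.67,-0.1,0,0,0,1],
  [-0.95,0.67,-0.1,0,0,0,1],
  [-0.95,0.67,-0.1,0,0,0,0],
  [-0.95,0.67,-0.1,0,0,0,0],
])

```text
clock: 0.85
position: [388.1, -355.6, 424.4]
ee_rot: [-0.228, 0.974, 0.0, -0.0]
contact_force: [-0.1, -0.2, -0.8]
gripper_width: 51.3
grasp_force: 0.0
```

>>> carry_out([
  [-0.95,0.67,0,0,0,0,0],
  [-0.95,0.67,0,0,0,0,0],
  [-0.95,0.67,0,0,0,0,0],
  [-0.95,0.67,0,0,0,0,0],
  [-0.95,0.67,0,0,0,0,0],
  [-0.95,0.67,0,0,0,0,0],
  [-0.95,0.67,0,0,0,0,0],
])

```text
clock: 1.72
position: [498.4, -152.6, 424.5]
ee_rot: [-0.227, 0.974, 0.0, -0.0]
contact_force: [-0.2, -0.3, -0.7]
gripper_width: 42.7
grasp_force: 0.0
```

```bash
python3 - <<'E'
from h import *
row([500,-150,420])
p,d,c=grab("wrist");save("w1",p);np.savez("pics/w1.npz",p=p,d=d,P=pts(d,c),K=c["mtx"],T=c["cam_to_world"])
E
```

```text
row [-0.0128  0.0084  0.0225] [0. 0. 0.] turn deg 0.0 dist 5.0 pos [ 498.4 -152.6  424.5] ax_x [-0.897 -0.442  0.001] ax_y [-0.442  0.897  0.   ] F [-0.2 -0.3 -0.7] j6 -1.13 t 1.725
```

View pics/w1.png

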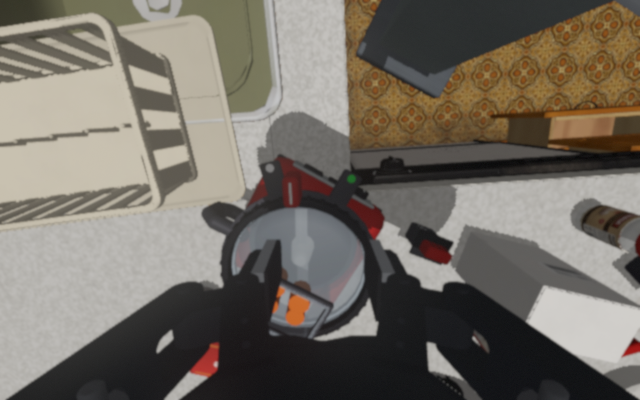

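Wrist view: tab at (290,180), green mark at (350,180), open mark at (268,170), handle at (220,215), tube mouth with carrots at (300,305).

```bash
cat > c.py <<'E'
from h import *
import sys
f=sys.argv[1]
z=np.load(f"pics/{f}.npz");p,d,P=z["p"],z["d"],z["P"]
h=cv2.cvtColor(p,cv2.COLOR_RGB2HSV)
near=(np.hypot(P[...,0]-577,P[...,1]+135)<135)&(d>0)
red=((h[...,0]<8)|(h[...,0]>172))&(h[...,1]>130)&near
t=red&(P[...,2]>140)&(P[...,2]<168)
if t.sum()>3: print("tab",t.sum(),P[t].mean(0).round(1),np.median(P[t][:,2]).round(1),cv2.minAreaRect(P[t&(P[...,2]>150)][:,:2].astype(np.float32)))
g=near&(h[...,0]>45)&(h[...,0]<85)&(h[...,1]>100)
print("green",g.sum(),P[g].mean(0).round(1))
r=near&(h[...,2]<80)&(abs(P[...,2]-135)<6)
Q=P[r];rr=np.hypot(Q[:,0]-577,Q[:,1]+135);Q=Q[(rr>60)&(rr<85)]
A=np.c_[2*Q[:,:2],np.ones(len(Q))]
x=np.linalg.lstsq(A,(Q[:,:2]**2).sum(1),rcond=None)[0];print("ring",x[:2],np.sqrt(x[2]+x[:2]@x[:2]),len(Q),Q[:,2].mean())
m=near&(h[...,1]<90)&(abs(P[...,2]-173)<5)
k,l,st,ce=cv2.connectedComponentsWithStats(m.astype(np.uint8))
for i in range(1,k):
    if st[i,4]>20:print("rim",st[i,4],ce[i].round(),P[l==i].mean(0).round(1),cv2.minAreaRect(P[l==i][:,:2].astype(np.float32)))
o=near&(h[...,0]>4)&(h[...,0]<25)&(h[...,1]>150)&(P[...,2]>140)
print("carrot",o.sum(),P[o].mean(0).round(1))
hd=(P[...,0]>540)&(P[...,0]<620)&(P[...,1]<-215)&(P[...,1]>-255)&(d>0)&(P[...,2]>20);print("handle z",np.percentile(P[hd][:,2],[50,98]),P[hd].mean(0))
E
python3 c.py w1
```

```text
tab 432 [ 498.8 -181.3  155.3] 157.1 ((500.8604431152344, -181.16860961914062), (25.195554733276367, 13.24651050567627), 24.84956932067871)
green 61 [ 474.1 -135.5  120.1]
ring [ 576.63811923 -141.51929621] 70.81911157119372 2261 134.18488945900592
rim 767 [310. 304.] [ 579.3 -125.1  173. ] ((590.6705322265625, -132.79808044433594), (51.602638244628906, 42.07547378540039), 86.57402038574219)
rim 112 [276. 331.] [ 618.  -140.4  171.4] ((619.4984130859375, -139.06153869628906), (20.172183990478516, 5.28517484664917), 86.17410278320312)
carrot 574 [ 594.  -135.4  166.2]
handle z [110.95880463 132.38229721] [ 569.32759811 -231.53623963   99.85580509]
```

Tab measured at (500.5,-181), z top 157 (expected 158); it is 86 mm from the axis (≈88 expected), the green mark is 103 mm from it (105 expected), and the remaining turn is ≈29°. All consistent.

```bash
python3 - <<'E'
from h import *
row([499,-182,330],ydir=np.arctan2(.89,-.455)); row([499,-182,301],ydir=np.arctan2(.89,-.455))
E
```

```text
row [ 0.0623 -0.1333  0.4731] [ 0.     -0.0001 -0.0048] turn deg 0.9 dist 99.0 pos [ 498.4 -152.6  424.6] ax_x [-0.897 -0.442  0.   ] ax_y [-0.442  0.897  0.   ] F [-0.7  0.1  0.4] j6 -1.13 t 1.775
row [ 0.0623 -0.1333  0.6181] [ 0.     -0.0001 -0.0048] turn deg 0.9 dist 127.0 pos [ 498.4 -152.6  424.6] ax_x [-0.897 -0.442  0.   ] ax_y [-0.442  0.897  0.   ] F [-0.7  0.1  0.4] j6 -1.13 t 1.775
```

>>> carry_out([
  [0.062,-0.133,0.25,0,0,0,0],
  [0.062,-0.133,0.4,0,0,0,0],
  [0.062,-0.133,0.5,0,0,0,0],
  [0.062,-0.133,0.57,0,0,0,0],
  [0.062,-0.133,0.615,0,0,0,0],
  [0.062,-0.133,0.615,0,0,0,-0.4],
  [0.062,-0.133,0.615,0,0,0,-0.4],
  [0.062,-0.133,0.615,0,0,0,-0.4],
])

```text
clock: 2.78
position: [499.9, -180.5, 302.5]
ee_rot: [-0.228, 0.974, -0.0, 0.001]
contact_force: [0.7, 0.7, 0.0]
gripper_width: 25.7
grasp_force: 0.0
```

```bash
python3 - <<'E'
from h import *
row([499,-182,301])
p,d,c=grab("wrist");save("w2",cv2.resize(p[120:340,200:460],(709,600)))
r=89
for t in(.15,.3,.45,.5,.55,.6): print(t,[round(v,3) for v in(r*(np.cos(t)-1)/200,r*np.sin(t)/200,t/np.pi)])
E
```

```text
row [ 0.0071 -0.0046  0.0074] [0. 0. 0.] turn deg 0.0 dist 2.0 pos [ 499.9 -180.5  302.5] ax_x [-0.896 -0.444 -0.001] ax_y [-0.444  0.896 -0.001] F [0.7 0.7 0. ] j6 -1.07 t 2.775
0.15 [np.float64(-0.005), np.float64(0.066), 0.048]
0.3 [np.float64(-0.02), np.float64(0.132), 0.095]
0.45 [np.float64(-0.044), np.float64(0.194), 0.143]
0.5 [np.float64(-0.054), np.float64(0.213), 0.159]
0.55 [np.float64(-0.066), np.float64(0.233), 0.175]
0.6 [np.float64(-0.078), np.float64(0.251), 0.191]
```

View pics/w2.png

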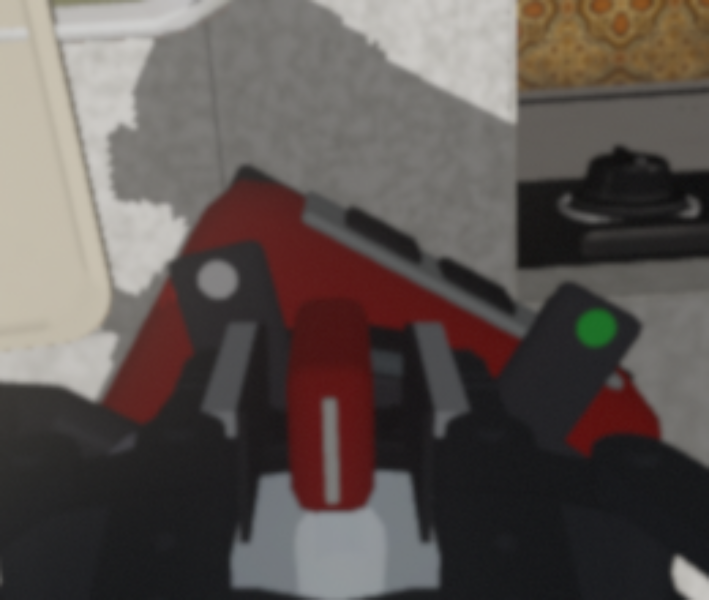

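The crop shows the tab centred between the pads (330,400), with the green mark to the right at (597,328). Turning now.

>>> carry_out([
  [-0.002,0.044,0,0,0,0.032,-0.45],
  [-0.009,0.089,0,0,0,0.064,-0.45],
  [-0.02,0.132,0,0,0,0.095,-0.45],
  [-0.032,0.165,0,0,0,0.121,-0.45],
  [-0.044,0.194,0,0,0,0.143,-0.45],
  [-0.054,0.213,0,0,0,0.159,-0.45],
  [-0.054,0.213,0,0,0,0.159,-0.45],
])

```text
clock: 3.7
position: [490.5, -137.5, 302.1]
ee_rot: [0.019, 1.0, 0.0, 0.0]
contact_force: [-0.4, 0.7, 0.7]
gripper_width: 23.5
grasp_force: 0.0
```

```bash
python3 - <<'E'
from h import *
row([499,-182,301])
p,d,c=grab("wrist");np.savez("pics/w3.npz",p=p,d=d,P=pts(d,c))
r=89
for t in(.03,.06,.09,.12): print(t,[round(float(v),3) for v in(r*(np.cos(t)-1)/200,r*np.sin(t)/200,t/np.pi)])
E
python3 c.py w3
```

```text
row [-0.0512 -0.2209  0.0054] [0. 0. 0.] turn deg 0.0 dist 45.0 pos [ 490.5 -137.5  302.1] ax_x [-0.999  0.039 -0.001] ax_y [0.039 0.999 0.   ] F [-0.4  0.7  0.7] j6 -1.66 t 3.7
0.03 [-0.0, 0.013, 0.01]
0.06 [-0.001, 0.027, 0.019]
0.09 [-0.002, 0.04, 0.029]
0.12 [-0.003, 0.053, 0.038]
tab 1724 [ 487.1 -141.3  154.8] 156.9 ((490.90374755859375, -141.75335693359375), (25.90054702758789, 14.470130920410156), 1.184139609336853)
green 182 [ 474.3 -135.5  120. ]
ring [ 571.27188012 -140.28110328] 67.35636552613654 411 133.9177701296617
rim 741 [266. 286.] [ 482.7 -157.9  173.9] ((485.3883972167969, -156.00184631347656), (25.196016311645508, 16.53713035583496), 50.937259674072266)
rim 732 [379. 286.] [ 484.2 -116.4  174. ] ((486.54986572265625, -118.35446166992188), (16.774946212768555, 24.88603973388672), 32.61425018310547)
rim 93 [219. 281.] [ 478.5 -174.2  176. ] ((478.2008361816406, -174.60084533691406), (11.145195960998535, 2.331542730331421), 84.67731475830078)
rim 93 [427. 281.] [481.4 -99.6 176.1] ((481.1862487792969, -98.84040069580078), (11.036148071289062, 2.055495262145996), 85.63118743896484)
carrot 0 [nan nan nan]
handle z [85.59794649 97.92209115] [ 572.66495505 -236.66102122   87.14707513]c.py:21: RuntimeWarning: Mean of empty slice.
  print("carrot",o.sum(),P[o].mean(0).round(1))
  ret = um.true_divide(
```

>>> carry_out([
  [0,0.013,0,0,0,0.01,-0.45],
  [-0.001,0.027,0,0,0,0.019,-0.45],
  [-0.001,0.032,0,0,0,0.023,-0.45],
  [-0.002,0.036,0,0,0,0.026,-0.45],
  [-0.002,0.036,0,0,0,0.026,-0.45],
])

```text
clock: 4.38
position: [491.2, -131.5, 301.9]
ee_rot: [0.061, 0.998, -0.001, -0.0]
contact_force: [0.8, -8.6, 0.5]
gripper_width: 23.6
grasp_force: 4.2
```

```bash
python3 - <<'E'
from h import *
row([499,-182,301])
p,d,c=grab("wrist");np.savez("pics/w3.npz",p=p,d=d,P=pts(d,c))
E
python3 c.py w3 2>&1| head -3
```

```text
row [-0.0693 -0.2457  0.0051] [0. 0. 0.] turn deg 0.0 dist 51.0 pos [ 491.2 -131.5  301.9] ax_x [-0.993  0.121  0.   ] ax_y [ 0.121  0.993 -0.002] F [ 0.8 -8.6  0.5] j6 -1.75 t 4.375
c.py:21: RuntimeWarning: Mean of empty slice.
  print("carrot",o.sum(),P[o].mean(0).round(1))
```

```bash
python3 c.py w3 2>/dev/null| head -2; python3 -c "
from h import *
row([491,-131,400])"
```

```text
tab 1742 [ 487.3 -135.7  154.8] 156.9 ((491.0086975097656, -136.65045166015625), (14.714553833007812, 25.571029663085938), 87.055419921875)
green 178 [ 474.2 -135.5  120.2]
row [ 0.0013  0.0013 -0.4904] [0. 0. 0.] turn deg 0.0 dist 98.0 pos [ 491.2 -131.5  301.9] ax_x [-0.993  0.121 -0.   ] ax_y [ 0.121  0.993 -0.002] F [ 1.6 -8.3 -0.3] j6 -1.75 t 4.425
```

Tab is at the stop: 8.6 N against 1.4 N friction, tab line at −2.95° and green direction at −2.9°. Backing off, lifting, and looking at the mouth.

>>> carry_out([
  [0.002,-0.015,0,0,0,0,-0.4],
  [0.002,-0.02,0,0,0,0,-0.2],
  [0.002,-0.02,-0.1,0,0,0,-0.2],
  [0.002,-0.02,-0.35,0,0,0,0],
  [0,0,-0.64,0,0,0,0.5],
  [-0.3,0,-0.64,0,0,-0.022,1],
  [-0.52,-0.12,-0.64,0,0,-0.022,1],
  [-0.52,-0.12,-0.64,0,0,-0.022,1],
  [-0.52,-0.12,-0.64,0,0,-0.022,1],
  [-0.52,-0.12,-0.64,0,0,-0.022,1],
  [-0.52,-0.12,-0.64,0,0,-0.022,1],
])

```text
clock: 5.8
position: [590.8, -166.4, 430.4]
ee_rot: [0.026, 1.0, 0.0, 0.0]
contact_force: [-0.0, 0.4, -0.9]
gripper_width: 85.8
grasp_force: 0.0
```

```bash
python3 - <<'E'
from h import *
row([597,-142,430],ydir=np.arctan2(1,.05))
p,d,c=grab("wrist");save("w4",p);P=pts(d,c);np.savez("pics/w4.npz",p=p,d=d,P=P)
E
python3 c.py w4
```

```text
row [-0.0248  0.1236  0.0021] [ 0.      0.0003 -0.0006] turn deg 0.1 dist 25.0 pos [ 590.8 -166.4  430.4] ax_x [-0.999  0.052 -0.001] ax_y [0.052 0.999 0.   ] F [-0.   0.4 -0.9] j6 -1.61 t 5.8
tab 556 [ 495.4 -137.5  156.1] 157.1 ((544.6121826171875, -134.80227661132812), (129.04165649414062, 18.685955047607422), 4.549960136413574)
green 24 [ 477.5 -135.   131.7]
ring [ 577.76591895 -141.02881307] 70.91014220404159 4416 134.33685999784328
rim 2109 [355. 210.] [ 595.7 -141.   173.4] ((596.4117431640625, -141.605224609375), (69.15142059326172, 53.20646286010742), 87.14421081542969)
carrot 1345 [ 592.5 -143.1  163.6]
handle z [327.55358892 350.0863409 ] [ 582.10334155 -228.42438486  318.16785785]
```

View pics/w4.png

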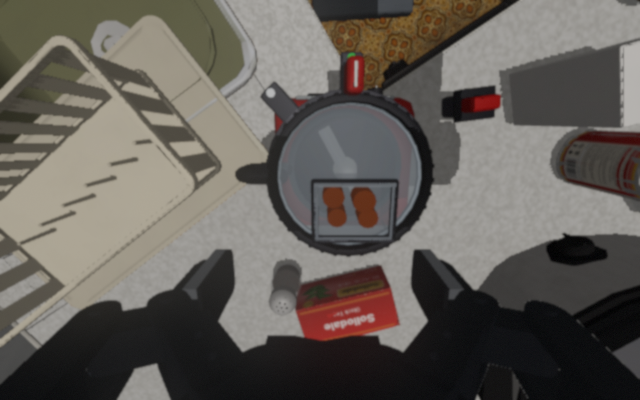

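Mouth rim measures 69.2×53.2 mm (expected 69×53), centre (596.4,−141.6), z 173.4, y-axis heading 87.1°. The tab stays at the green mark (355,70). Now going over to the pusher.

>>> carry_out([
  [0.35,1,0,0,0,0,1],
  [0.35,1,0,0,0,0,1],
  [0.35,1,0,0,0,0,1],
  [0.35,1,0,0,0,0,1],
  [0.35,1,0,0,0,0,1],
])

```text
clock: 6.48
position: [531.2, 38.1, 430.4]
ee_rot: [0.024, 1.0, 0.0, 0.001]
contact_force: [0.1, -0.7, -0.4]
gripper_width: 85.5
grasp_force: 0.0
```

>>> carry_out([
  [0.35,1,0,0,0,0,1],
  [0.35,1,0,0,0,0,1],
  [0.35,1,0,0,0,0,1],
  [0.35,1,0,0,0,0,1],
  [0.35,1,0,0,0,0,1],
])

```text
clock: 7.1
position: [472.5, 240.6, 429.7]
ee_rot: [0.025, 1.0, -0.0, 0.0]
contact_force: [1.2, -0.8, -0.2]
gripper_width: 85.3
grasp_force: 0.0
```

>>> carry_out([
  [0.29,0.43,0,0,0,-0.06,1],
  [0.29,0.43,0,0,0,-0.12,1],
  [0.29,0.43,0,0,0,-0.18,1],
  [0.29,0.43,0,0,0,-0.24,1],
  [0.29,0.43,0,0,0,-0.3,1],
  [0.29,0.43,0,0,0,-0.36,1],
  [0.29,0.43,0,0,0,-0.42,1],
  [0.29,0.43,0,0,0,-0.45,1],
  [0.29,0.43,0,0,0,-0.45,1],
])

```text
clock: 8.22
position: [420.0, 327.5, 429.8]
ee_rot: [-0.628, 0.778, -0.0, -0.0]
contact_force: [0.1, -0.7, -0.2]
gripper_width: 85.6
grasp_force: 0.0
```

```bash
cat > e.py <<'E'
from h import *
row([418,330,300],ydir=np.radians(168))
p,d,c=grab("wrist");save("w5",p);P=pts(d,c)
h=cv2.cvtColor(p,cv2.COLOR_RGB2HSV)
n=np.hypot(P[...,0]-418,P[...,1]-330)<50
m=n&((h[...,0]<8)|(h[...,0]>172))&(h[...,1]>120)&(P[...,2]>60)
m2=m&(abs(P[...,2]-111)<4)
print("grip",m.sum(),m2.sum(),P[m2].mean(0),cv2.minAreaRect(P[m2][:,:2].astype(np.float32)))
f=n&(abs(P[...,2]-75)<5)&(h[...,2]<90);print("flange",f.sum(),P[f].mean(0),cv2.minAreaRect(P[f][:,:2].astype(np.float32)))
E
python3 e.py
```

```text
row [-0.0104  0.0123  0.6489] [-0.     -0.0001 -0.0011] turn deg 0.2 dist 130.0 pos [420.  327.5 429.8] ax_x [-0.211 -0.977  0.   ] ax_y [-0.977  0.211 -0.   ] F [ 0.1 -0.7 -0.2] j6 -1.18 t 8.225
grip 908 849 [420.24582628 326.14761466 110.47169244] ((420.5343017578125, 326.9724426269531), (43.575279235839844, 20.806013107299805), 73.92155456542969)
flange 1512 [419.43381491 321.70437392  75.90356095] ((420.11871337890625, 327.20849609375), (64.99455261230469, 49.41948699951172), 75.51406860351562)
```

View pics/w5.png

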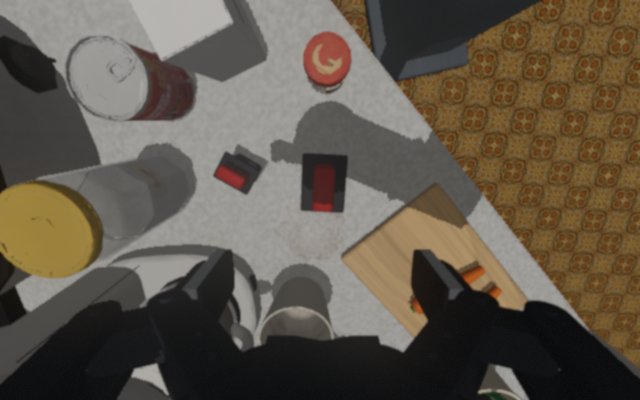

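Wrist view: pusher at (324,183), flange 65×49.4 mm (expected 66×50, so it is the large one), centre (420.2,327.1), heading 75.5°. The decoy is at (237,173), clear of the open fingers.

```bash
python3 - <<'E'
from h import *
row([420.2,327.1,253],ydir=np.radians(165.2))
E
```

```text
row [ 0.0023 -0.0022  0.884 ] [-0.     -0.      0.0144] turn deg 2.6 dist 177.0 pos [419.8 327.7 429.8] ax_x [-0.211 -0.977  0.   ] ax_y [-0.977  0.211 -0.   ] F [-0.5 -0.1 -0.3] j6 -1.18 t 8.275
```

>>> carry_out([
  [0.002,-0.002,0.3,0,0,0.014,1],
  [0.002,-0.002,0.55,0,0,0.014,1],
  [0.002,-0.002,0.72,0,0,0.014,1],
  [0.002,-0.002,0.82,0,0,0.014,1],
  [0.002,-0.002,0.884,0,0,0.014,1],
  [0.002,-0.002,0.884,0,0,0.014,0.2],
  [0.002,-0.002,0.884,0,0,0.014,-0.2],
  [0.002,-0.002,0.884,0,0,0.014,-1],
  [0.002,-0.002,0.884,0,0,0.014,-1],
  [0.002,-0.002,0.884,0,0,0.014,-1],
  [0.002,-0.002,0.884,0,0,0.014,-1],
  [0.002,-0.002,0.884,0,0,0.014,-1],
])

```text
clock: 9.78
position: [419.7, 328.7, 253.9]
ee_rot: [-0.612, 0.791, 0.0, 0.001]
contact_force: [-0.3, 0.1, 6.0]
gripper_width: 21.2
grasp_force: 59.6
```

>>> carry_out([
  [0,0,0,0,0,0,-1],
  [0,0,0,0,0,0,-1],
  [0,0,0,0,0,0,-1],
])

```text
clock: 10.15
position: [419.7, 328.8, 253.9]
ee_rot: [-0.612, 0.791, 0.0, 0.001]
contact_force: [-0.4, 0.1, 5.9]
gripper_width: 20.9
grasp_force: 59.6
```

>>> carry_out([
  [0,0,-0.05,0,0,0,-1],
  [0,0,-0.2,0,0,0,-1],
  [0,0,-0.4,0,0,0,-1],
  [0,0,-0.6,0,0,0,-1],
  [0,0,-0.8,0,0,0,-1],
  [0,0,-0.95,0,0,0,-1],
  [0,0,-1,0,0,0,-1],
  [0,0,-1,0,0,0,-1],
])

```text
clock: 11.15
position: [419.2, 328.1, 452.5]
ee_rot: [-0.612, 0.791, 0.0, -0.0]
contact_force: [0.1, -0.5, -0.8]
gripper_width: 21.2
grasp_force: 58.8
```

```bash
python3 - <<'E'
from h import *
row([580,-80,470],ydir=np.radians(177.1))
E
```

```text
row [ 1.7738 -1.2902 -0.0882] [ 0.0002 -0.     -0.0646] turn deg 11.6 dist 439.0 pos [419.2 328.1 452.5] ax_x [-0.251 -0.968  0.   ] ax_y [-0.968  0.251  0.001] F [ 0.1 -0.5 -0.8] j6 -1.22 t 11.15
```

>>> carry_out([
  [0.08,-0.06,-0.1,0,0,0,-1],
  [0.22,-0.16,-0.1,0,0,0,-1],
  [0.38,-0.27,-0.1,0,0,0,-1],
  [0.54,-0.39,-0.1,0,0,0,-1],
  [0.7,-0.5,-0.1,0,0,0,-1],
  [0.86,-0.61,-0.1,0,0,0,-1],
  [0.96,-0.69,-0.1,0,0,0,-1],
  [1,-0.72,-0.1,0,0,0,-1],
])

```text
clock: 12.15
position: [508.9, 97.5, 470.8]
ee_rot: [-0.611, 0.791, 0.001, -0.002]
contact_force: [-0.4, 0.2, -1.6]
gripper_width: 21.1
grasp_force: 58.8
```

>>> carry_out([
  [0.06,-0.04,0,0,0,-0.01,-1],
  [0.18,-0.13,0,0,0,-0.03,-1],
  [0.34,-0.25,0,0,0,-0.05,-1],
  [0.5,-0.37,0,0,0,-0.065,-1],
  [0.64,-0.47,0,0,0,-0.065,-1],
  [0.73,-0.54,0,0,0,-0.065,-1],
  [0.77,-0.57,0,0,0,-0.065,-1],
  [0.77,-0.57,0,0,0,-0.065,-1],
])

```text
clock: 13.15
position: [580.6, -78.9, 471.9]
ee_rot: [-0.689, 0.724, 0.001, -0.001]
contact_force: [-0.2, 1.1, -0.8]
gripper_width: 21.0
grasp_force: 58.8
```

```bash
cat > f.py <<'E'
from h import *
s=arm.read_state();row([596.4,-141.6,470],ydir=np.radians(177.1))
p,d,c=grab("wrist");P=pts(d,c);save("w6",p)
T=R.from_quat(s["ee_rot"]);L=T.inv().apply((P-s["position"]).reshape(-1,3)).reshape(P.shape)
h=cv2.cvtColor(p,cv2.COLOR_RGB2HSV)
n=(np.hypot(L[...,0],L[...,1])<55)&(d>0)&(L[...,2]>165)&(L[...,2]<260)
print("z hist",np.histogram(L[...,2][n],bins=np.arange(165,261,5))[0])
# side of block: visible faces (camera on tool +x): points by depth
for a in range(175,260,10):
    q=n&(L[...,2]>a)&(L[...,2]<=a+10)&(h[...,2]<90)
    if q.sum()>20:print(a,q.sum(),"x",np.percentile(L[q][:,0],[5,50,95]).round(1),"y",np.percentile(L[q][:,1],[2,50,98]).round(1))
E
python3 f.py
```

```text
row [ 0.3094 -0.0947  0.0095] [0.0006 0.     0.0004] turn deg 0.1 dist 65.0 pos [580.6 -78.9 471.9] ax_x [-0.049 -0.999 -0.   ] ax_y [-0.999  0.049  0.002] F [-0.2  1.1 -0.8] j6 -0.19 t 13.15
z hist [ 216   99 3578  120    0    0    0    0    0   34   69   86   58   81
   48   67   20    0    0]
175 3614 x [ 7.3 24.3 33.3] y [-24.7  -0.7  22.6]
205 34 x [26.7 26.9 27.2] y [-12.7   2.   11.1]
215 155 x [25.7 26.8 27.1] y [-15.6  -0.4  14. ]
225 136 x [25.4 26.9 27.1] y [-16.5  -1.4  14.1]
235 112 x [25.8 26.9 27.2] y [-16.1  -1.1  13.8]
```

View pics/w6.png

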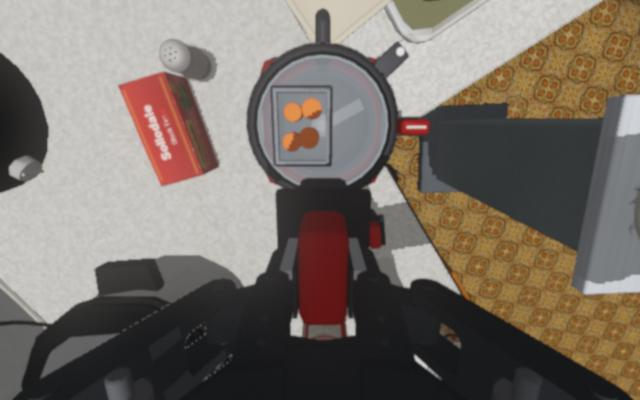

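Wrist view: pusher upright in the grip (325,260), its front face at a constant tool x of 26.9 over its height. Mouth ahead at (302,125), tab at the green mark.

```bash
cat >> f.py <<'E'
q=n&(L[...,2]>208)&(L[...,2]<250)&(h[...,2]<90)&(L[...,0]>25);Q=L[q]
A=np.c_[Q[:,1],Q[:,2]-180,np.ones(len(Q))];print("face slope y,z",np.linalg.lstsq(A,Q[:,0],rcond=None)[0], "zmax",np.percentile(Q[:,2],99))
f=n&(abs(L[...,2]-177.5)<3)&(h[...,2]<90);Q=L[f]
print("flange z",np.median(Q[:,2]))
E=[(y,np.percentile(Q[abs(Q[:,1]-y)<1.5][:,0],98)) for y in range(-20,20,4)];print("front edge slope",np.polyfit(*zip(*E),1),np.polyfit([e[0] for e in E],[e[1] for e in E],1))
pl=np.linalg.lstsq(np.c_[Q[:,:2],np.ones(len(Q))],Q[:,2],rcond=None)[0];print("flange plane",pl)
E
python3 f.py; python3 -c "
from h import *
row([595.6,-140.8,470],ydir=np.radians(177.1))"
```

```text
row [ 0.3112 -0.0954  0.0113] [0.0004 0.0001 0.0006] turn deg 0.1 dist 65.0 pos [580.4 -78.5 472.3] ax_x [-0.049 -0.999 -0.   ] ax_y [-0.999  0.049  0.001] F [ 0.2 -0.2 -0.7] j6 -0.19 t 13.2
z hist [ 213  100 3550  145    0    0    0    0    0   30   72   84   62   77
   51   62   21    0    0]
175 3609 x [ 7.2 24.4 33.3] y [-24.7  -0.6  22.7]
205 30 x [26.6 26.9 27.1] y [-12.4   2.4  11.8]
215 156 x [25.8 26.8 27.1] y [-15.6  -0.4  13.7]
225 137 x [25.4 26.9 27.1] y [-16.4  -1.1  14.4]
235 109 x [25.8 26.9 27.1] y [-16.   -1.8  13.5]
face slope y,z [-9.37921893e-03 -5.79437236e-04  2.67819342e+01] zmax 245.7211356580909
flange z 178.03412110768136
front edge slope [-3.57272541e-03  3.35987404e+01] [-3.57272541e-03  3.35987404e+01]
flange plane [ 8.18080673e-03 -2.19204624e-04  1.77887590e+02]
row [ 0.3086 -0.0916  0.0128] [0.0002 0.0001 0.0007] turn deg 0.1 dist 64.0 pos [580.3 -78.3 472.6] ax_x [-0.048 -0.999 -0.   ] ax_y [-0.999  0.048  0.001] F [-0.6 -0.  -1. ] j6 -0.19 t 13.25
```

>>> carry_out([
  [0.06,-0.02,0,0,0,0,-1],
  [0.14,-0.045,0,0,0,0,-1],
  [0.22,-0.07,0,0,0,0,-1],
  [0.28,-0.085,0,0,0,0,-1],
  [0.31,-0.093,0,0,0,0,-1],
  [0.31,-0.093,0,0,0,0,-1],
  [0.31,-0.093,0.05,0,0,0,-1],
  [0.31,-0.093,0.09,0,0,0,-1],
  [0.31,-0.093,0.12,0,0,0,-1],
  [0.31,-0.093,0.12,0,0,0,-1],
])

```text
clock: 14.5
position: [596.0, -141.6, 448.1]
ee_rot: [-0.69, 0.724, 0.001, -0.001]
contact_force: [-0.1, -0.3, -1.0]
gripper_width: 21.3
grasp_force: 58.8
```

```bash
python3 -c "
from h import *
row([595.6,-140.8,438.5],ydir=np.radians(177.1))"; python3 f.py|tail -4
```

```text
row [-0.0041  0.0019  0.0479] [ 0.0005 -0.      0.0006] turn deg 0.1 dist 10.0 pos [ 596.  -141.6  448.1] ax_x [-0.049 -0.999  0.   ] ax_y [-0.999  0.049  0.002] F [-0.1 -0.3 -1. ] j6 -0.08 t 14.5
face slope y,z [-3.24226195e-03 -2.32589677e-03  2.68663071e+01] zmax 245.97273774636662
flange z 178.0476103258198
front edge slope [-6.60856157e-03  3.35712948e+01] [-6.60856157e-03  3.35712948e+01]
flange plane [ 8.92604126e-03 -9.46088246e-04  1.77882160e+02]
```

>>> carry_out([
  [-0.004,0.002,0.02,0,0,0,-1],
  [-0.004,0.002,0.046,0,0,0,-1],
  [-0.004,0.002,0.046,0,0,0,-1],
  [-0.004,0.002,0.046,0,0,0,-1],
])

```text
clock: 15.05
position: [595.7, -141.1, 439.8]
ee_rot: [-0.69, 0.724, -0.0, -0.0]
contact_force: [-0.8, 0.5, -0.5]
gripper_width: 20.8
grasp_force: 58.8
```

```bash
python3 - <<'E'
from h import *
row([595.6,-140.8,438.5],ydir=np.radians(177.1))
p,d,c=grab("side");P=pts(d,c)
save("s7",cv2.resize(p[90:210,320:460],(700,600),interpolation=2))
n=(np.hypot(P[...,0]-596,P[...,1]+141)<50)&(d>0)
for a in range(165,275,6):
    q=n&(P[...,2]>a)&(P[...,2]<=a+6)
    if q.sum()>3:print(a,q.sum(),P[q].mean(0).round(1),np.ptp(P[q][:,:2],axis=0).round())
E
```

```text
row [-0.0014  0.0004  0.0064] [-0.     -0.0001  0.0005] turn deg 0.1 dist 1.0 pos [ 595.7 -141.1  439.8] ax_x [-0.049 -0.999  0.   ] ax_y [-0.999  0.049 -0.   ] F [-0.8  0.5 -0.5] j6 -0.08 t 15.05
165 37 [ 596.4 -130.3  167.9] [55. 74.]
171 60 [ 588.  -126.9  173.5] [54. 72.]
189 23 [ 589.1 -126.9  192. ] [31. 47.]
195 23 [ 589.8 -123.4  197.7] [34. 50.]
201 26 [ 590.  -122.8  203.9] [35. 46.]
207 29 [ 588.  -125.8  209.9] [35. 50.]
213 25 [ 591.2 -126.5  215.8] [36. 48.]
219 26 [ 590. -122.  222.] [36. 50.]
225 29 [ 590.8 -123.4  228.2] [38. 48.]
231 25 [ 590.1 -124.2  234. ] [38. 47.]
237 27 [ 590.3 -124.6  239.5] [38. 50.]
243 26 [ 589.4 -124.3  245.8] [39. 47.]
249 13 [ 593.7 -117.8  250.3] [33. 31.]
255 49 [ 592.2 -121.7  259.3] [52. 58.]
261 52 [ 590.  -129.5  262.6] [48. 63.]
267 18 [ 589.3 -124.6  269.4] [28. 30.]
273 29 [ 591.  -126.4  276. ] [48. 33.]
```

View pics/s7.png

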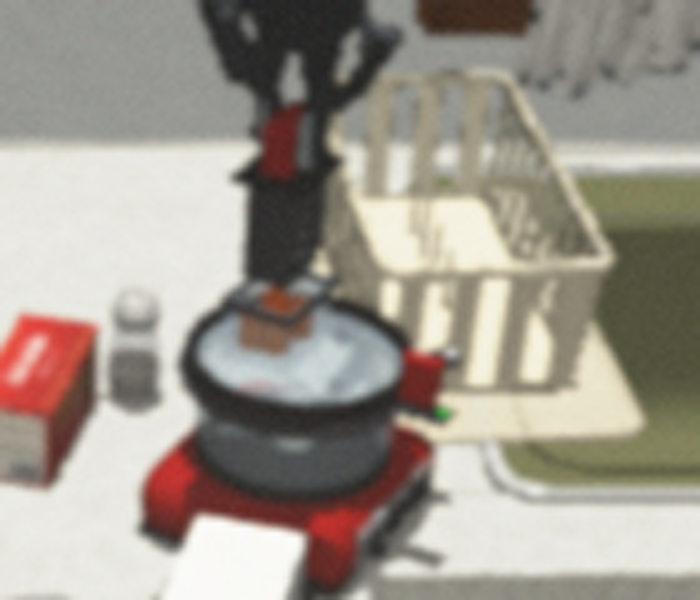

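>>> carry_out([
  [0,0,0.007,0,0,0,-1],
  [0,0,0.007,0,0,0,-1],
  [0,0,0.007,0,0,0,-1],
])

```text
clock: 15.48
position: [595.7, -141.1, 438.3]
ee_rot: [-0.69, 0.724, -0.0, 0.0]
contact_force: [0.2, 0.4, -0.7]
gripper_width: 20.9
grasp_force: 58.8
```

```bash
python3 - <<'E'
from h import *
row([595.6,-140.8,438],ydir=np.radians(177.1))
yaw=np.radians(-2.9);C=np.array([[np.cos(yaw),np.sin(yaw)],[-np.sin(yaw),np.cos(yaw)]])
for n in("side","scene","wrist"):
    p,d,c=grab(n);P=pts(d,c);h=cv2.cvtColor(p,cv2.COLOR_RGB2HSV)
    L=(P[...,:2]-[596.4,-141.6])@C.T
    m=(abs(L)<48).all(-1)&(d>0)
    for nm,a,b in(("rim",169,178),("block",190,245),("flange top",258,266)):
        q=m&(P[...,2]>a)&(P[...,2]<b)&(h[...,2]<100)
        if q.sum()>10:print(n,nm,q.sum(),"x",np.percentile(L[q][:,0],[1,5,50,95,99]).round(1),"y",np.percentile(L[q][:,1],[1,5,50,95,99]).round(1),"z",np.percentile(P[q][:,2],[1,50,99]).round(1))
E
```

```text
row [-0.0013  0.0003  0.0016] [-0.      0.      0.0005] turn deg 0.1 dist 0.0 pos [ 595.7 -141.1  438.3] ax_x [-0.049 -0.999 -0.   ] ax_y [-0.999  0.049 -0.   ] F [ 0.2  0.4 -0.7] j6 -0.08 t 15.475
side rim 49 x [-27.5 -27.  -18.4  17.9  19.6] y [-33.1 -20.3  30.9  41.4  42.4] z [169.4 173.3 177.6]
side block 224 x [-20.  -19.1 -11.6  11.   12.8] y [-21.2 -12.4  24.1  29.7  32.3] z [190.8 217.7 244.5]
side flange top 77 x [-25.6 -23.7 -11.4  17.6  19.3] y [-22.5 -17.1  22.6  34.9  38.7] z [258.1 260.7 263.9]
scene rim 87 x [-30.3 -29.6 -23.   19.7  24.3] y [-34.3 -33.4   8.6  33.1  33.6] z [169.3 174.  177.5]
scene block 241 x [-22.4 -21.3 -17.4 -11.6   7.5] y [-25.7 -23.    1.9  24.5  25.1] z [191.  217.2 244.4]
scene flange top 101 x [-27.8 -26.9 -16.8  -7.6  -4. ] y [-32.3 -29.7   0.3  28.8  31.9] z [258.1 260.8 265. ]
wrist rim 432 x [-25.9 -25.3  -1.3  25.8  26.6] y [-34.6 -34.5 -32.4 -16.8 -14.6] z [171.3 173.6 175.1]
wrist block 462 x [-15.4 -13.7   0.3  14.5  16.2] y [-26.7 -26.6 -26.4 -25.  -24.6] z [192.4 210.6 226.4]
wrist flange top 3624 x [-23.8 -22.4   0.4  23.2  24.6] y [-33.2 -32.5 -23.5  -6.7  -2.5] z [258.4 260.3 264.2]
```

Wrist, same pose: rim centre and block centre agree within 0.5 mm in x and y, squared, and the gap is about 10–11 mm. The scene view agrees in y. Handing in.

```bash
python3 -c "
from bench import arm
print(arm.job_done())"
```

```text
the job is handed in; nothing more can be done
None
```

The lock ring is turned clockwise to its stop, with the tab at the green mark. The pusher is held upright about 1 cm above the feed tube mouth, centred within about 0.5 mm and square. I handed the job in with it still in the grip, at about 15.6 s on the robot's clock; no verdict was returned.

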